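# Third hand: hold the lower block home in a violin mould

## Robot

A 6-joint arm with a two-finger parallel gripper is mounted at the origin on the work surface. World frame = base frame: x ahead of the robot, y to its left, z up, the work surface at z = 0. Lengths are in m, angles in degrees, forces in N, time in s.
With the tool pointing down it reaches from about 0.3 to 0.75 m from the base axis. Payload 8.5 kg.
Tool frame: the origin (TCP) lies midway between the tips of the shut fingers; the grasp point (between the pads) lies behind it (grasp_offset is the z of the grasp point in the tool frame, in m); z points along the fingers, y is the direction in which the jaws open and shut (so a half turn about z gives the same grasp; the last joint's range is limited). The gripper opens to 85 mm and grips with 20 to 120 N. Pads are 22 mm wide; open, the fingers measure 114 mm over their backs; the gripper's body (76 mm by 85 mm) begins 54 mm behind the grasp point. The pads swing forward as they close: fully open they stand 13 mm farther back than shut.
Start: joints at [-89.112, 21.807, 74.336, -0, 83.858, -12.336], TCP at [0.126, -0.535, 0.231] pointing down, gripper open.
Joint ranges: [-178.18, 178.18], [-50.72, 133.34], [12.68, 142.11], [-81.47, 261.47], [9.98, 163.14], [-165.26, 165.26]. Speed limits (degrees/s): [136.94, 136.94, 180, 180, 180, 180].

## Interface

Orientations are given as a 3x3 rotation matrix whose columns are the frame's x, y, z axes.
In Python, from rig import * gives the robot as it stands.
- The arm moves only by the shell command python3 -m pendant 'ROWS' [FORCE]. ROWS is JSON, one flat list of numbers, 7 for each row, row after row: the finger opening in mm, from 0 to 85.4, then the shift along the tool's x, y, z in units of 50 mm (1.0 is 50 mm), then the turn, a rotation vector about the tool's x, y, z in units of 8 degrees (1.0 is 8 degrees). In form: [hand, dx, dy, dz, wx, wy, wz, hand, dx, dy, dz, wx, wy, wz, ...]. A call has 1 to 12 rows; each row shifts and turns the commanded pose from where the row before left it, along the tool's axes as they then stand; what a row does not reach is not made up. A row lasts 1/10 s, in which the tool goes at most 50 mm and 8.59 degrees, less where a joint would pass 70% of its speed; a pose out of reach is approached as far as the arm can. A call is refused whole if a number of a shift passes 1 or a number of a turn 1, either way. A call with a gripper value outside its range is refused whole. The fingers move at their own pace and stop on an object; FORCE is the grip in N (left out, the last holds). Time passes only in rows, so rows that do not move let the fingers close. It gives the time, the measured TCP pose, the force and the opening at its end, in the units of the state.
- observe(): the state, without advancing time (a new reading comes with each control period).
- get_image(name): name is "scene" or "top"; returns a dict with "frame" (420x560x3 uint8, red, green, blue), "depth" (420x560 float32, m along the optical axis (not along the pixel's ray), 0 where there is no reading), "K" (3x3 intrinsics, pixels), "rvec" (rotation vector, rad) and "tvec" (3), from world to camera coordinates, as OpenCV has them. Camera axes: x right, y down, z forward; pixel columns grow to the right and rows downward; lengths in m; the calibration is good to about 2 mm. A picture is of the moment at which its call begins.
- close_job(): hands the job in, once; it reports no verdict.
The state is a dict: "time_s": time; "q": joint angles; "qvel": joint speeds; "joint_efforts": joint torques, N m; "position": TCP position; "tool_rot": TCP orientation; "ft_force": force on the tool from outside, world axes, zero at the start; "wrist_torque": the same for the moment, N m; "grip_width": finger opening in m.
Only numpy, scipy, OpenCV 4.12 (cv2) and the standard library are available. Lean on these libraries where they do the work, as an engineer would, in place of code of your own. Each camera call takes 0.05 s, during which the arm holds its last target.

## Task

The last block of this violin mould is still to be clamped: pick the lower block - the biggest of the three loose pale wooden blocks on the bench - and stand it, flat on the white gluing board, in the empty recess at the near end of the mould. Ease it fully home, square against the back of the recess, and be my third hand while I bring the clamp: keep a steady push of about 12 newtons into the recess (anything from 6 to 20 will do, and never over 45) for at least three seconds, and finish while still holding and pushing, without letting go. Leave the other loose things on the bench where they are.

Things in the scene. Friction and masses are not known exactly. Their poses are not given: they have to be found in the camera images.
- block: the lower block: pale willow block, 26 x 48 x 38 mm (its x, y, z), 15 to 35 g, loose, standing on the bench (z = 0), a pencil line along its x over the middle of the top; the biggest of three such blocks. Origin at the centre of its underside, z up. The same both ways round: either 48 mm wide face may go against the back of the recess
- mould: violin-shaped mould, 350 x 196 mm, of 12 mm plywood on 6 mm spacers, screwed to the gluing board: top 18 mm above the board. Rigid, fixed. Five blocks, 38 mm tall, are already set in it; the recess for the sixth is open at its near end. Origin and axes as point recess: x runs up the centre line from the near (lower) to the far (upper) end
- recess (a point): foot of the middle of the recess's back wall, on the board's top; x = level, into the recess (press this way), z up. Recess 52 mm wide, 14 mm deep (x -14 to 0 mm, mouth flared 2.4 mm a side), open above and to -x; walls 6 to 18 mm above the board. Block home: its origin at x -13 mm, y 0, z 0, its x along this x or reversed; it stands 12 mm out of the recess, 20 mm above the mould
- board: white gluing board 425 x 230 x 18 mm, fixed flat on the bench, its top 18 mm above the bench; origin on the bench under point recess, axes as there. It reaches 75 mm out in front (-x) of the recess's back wall
- blank_a: spare corner-block blank, pale willow, 26 x 30 x 38 mm (x, y, z), loose, standing on the bench; origin at the centre of its underside. Leave it alone
- blank_b: spare corner-block blank, pale willow, 26 x 30 x 38 mm (x, y, z), loose, standing on the bench; origin at the centre of its underside. Leave it alone
- clamp: small green G-clamp lying flat, about 64 x 115 x 16 mm; origin about the middle of the C, at bench height. Leave it alone
- plane: small steel block plane, 110 x 36 x 45 mm, standing on its sole; origin at the centre of the sole. Leave it alone
- chisel: chisel lying along its x, 200 mm long, 25 mm thick, pale handle towards -x; origin in the middle, at bench height. Leave it alone
- varnish_jar: amber glass jar with a green lid, 58 mm across, 85 mm tall; origin at the centre of its underside. Leave it alone
- pigment_jar: small red jar with a black lid, 48 mm across, 65 mm tall; origin at the centre of its underside. Leave it alone
There are look-alikes about, which are no part of the job. Leave any black, green or purple look-alike of the block alone.

How it is judged:
By the outcome, as a careful person would: the job done as asked, in the order asked, and still so for the second after the job is handed in, while the arm keeps its last pose, push and grip.
It also fails if it takes over 53 s, if anything falls off the work surface, if the arm or the gripper's body presses on something with over 40 N, if the wrist force passes 120 N, or if a joint passes its speed limit or range.

## Working session

There is one attempt and no reset: what is moved stays moved. The work goes in short steps, Python scripts to look and compute and a shell command to move; the robot and the scene stay as the last step left them, time stands still between calls to the robot, and variables do not carry over. Pictures are saved under pics/ and viewed, and the job is handed in when it is done.

```bash
mkdir -p pics; ls
cat > h.py <<'E'
from rig import *
import numpy as np, cv2
def snap(n,f):
    im=get_image(n); cv2.imwrite('pics/'+f,im['frame'][:,:,::-1]); np.savez('pics/'+f+'.npz',**im); return im
def pts(im):
    d=im['depth'];K=im['K'];R=cv2.Rodrigues(np.array(im['rvec'],float))[0];t=np.array(im['tvec']).ravel()
    v,u=np.mgrid[:d.shape[0],:d.shape[1]]
    P=np.stack([(u-K[0][2])/K[0][0]*d,(v-K[1][2])/K[1][1]*d,d],-1)
    return (P-t)@R
E
python3 - <<'E'
from h import *
s=observe();print(s)
for n in('scene','top'): snap(n,n+'0.png')
E
```

```text
pics
{'time_s': 0.0, 'q': array([-8.91104467e+01,  2.18419344e+01,  7.43869660e+01, -1.76349576e-03,
        8.38547070e+01, -1.23348064e+01]), 'qvel': array([-0.01199582,  0.03103407,  0.02430177, -0.01543385,  0.06458552,
       -0.01613315]), 'joint_efforts': array([-2.31026032e-03, -4.48461020e+01, -2.31286079e+01, -3.72480590e-04,
        4.66756581e-03,  8.11966430e-06]), 'position': array([ 0.12581496, -0.53511548,  0.23068989]), 'tool_rot': array([[ 9.73480979e-01,  2.28767964e-01, -5.32527057e-05],
       [ 2.28767797e-01, -9.73479927e-01,  1.45857216e-03],
       [ 2.81834144e-04, -1.43207476e-03, -9.99998935e-01]]), 'ft_force': array([-1.67786377, -0.00282016,  0.3512167 ]), 'wrist_torque': array([-0.02770099,  0.01862578,  0.0529043 ]), 'grip_width': 0.0854593452169459}
```

View pics/scene0.png

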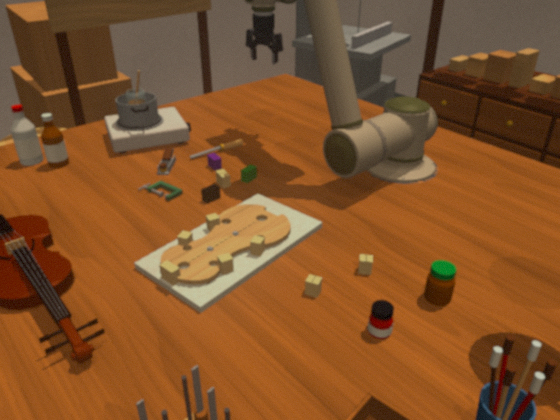

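View pics/top0.png

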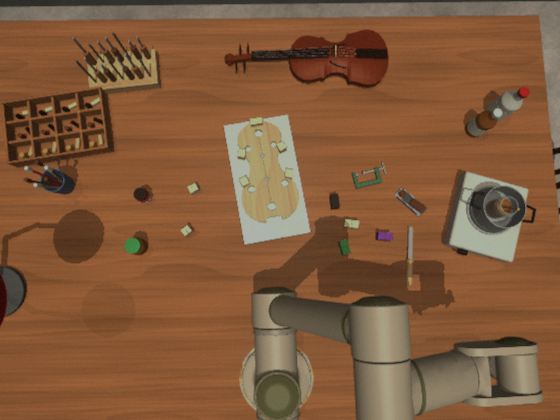

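```bash
python3 -c "import rig;print({k:v for k,v in vars(rig).items() if not k.startswith('_')}.keys()); print(getattr(rig,'grasp_offset',None))"
```

```text
dict_keys(['get_image', 'close_job', 'observe', 'MotionError', 'grasp_offset'])
-0.0187
```

The pale block is near (352,224) in the top view, between the black, green and purple look-alikes. The two blanks are at (193,188) and (186,230). The mould's open end appears to be near (272,220), so I'll zoom in.

Run:
```python
import cv2,numpy as np
from h import pts
a=cv2.imread('pics/top0.png')
cv2.imwrite('pics/t0a.png',cv2.resize(a[105:255,215:415],None,fx=4,fy=4,interpolation=cv2.INTER_CUBIC))
b=cv2.imread('pics/scene0.png')
cv2.imwrite('pics/s0a.png',cv2.resize(b[140:300,130:330],None,fx=4,fy=3.75,interpolation=cv2.INTER_CUBIC)[:600])
im=np.load('pics/top0.png.npz');P=pts(im);print(im['K'],im['rvec'],im['tvec'])
for u,v in [(352,224),(334,201),(344,247),(384,237),(193,188),(186,230),(256,121),(270,235),(245,180),(232,123),(275,218)]:print(u,v,P[v,u].round(4))
```

```text
[[433.99895824   0.         274.85034002]
 [  0.         433.99895824 211.93549284]
 [  0.           0.           1.        ]] [ 2.14402702 -2.18289008  0.14934366] [0.00327707 0.54887319 1.43824101]
352 224 [ 0.5024 -0.2656  0.0425]
334 201 [ 0.5825 -0.2085  0.037 ]
344 247 [ 0.4258 -0.2365  0.0371]
384 237 [ 0.457  -0.3729  0.0375]
193 188 [0.6356 0.2706 0.0353]
186 230 [0.4922 0.2926 0.0398]
256 121 [0.8616 0.0525 0.0557]
270 235 [0.472  0.0112 0.0179]
245 180 [0.6559 0.0922 0.0577]
232 123 [0.8736 0.1392 0.0031]
275 218 [ 0.5298 -0.0069  0.0193]
```

View pics/t0a.png

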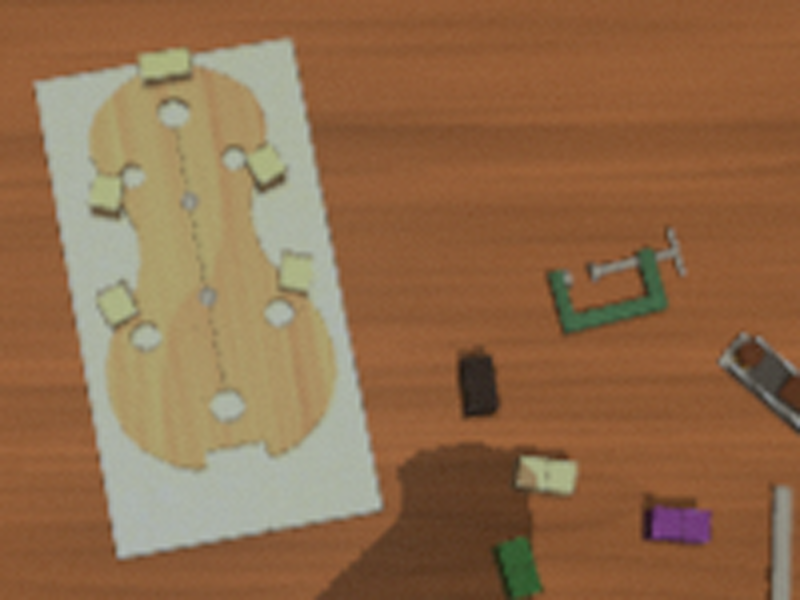

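View pics/s0a.png

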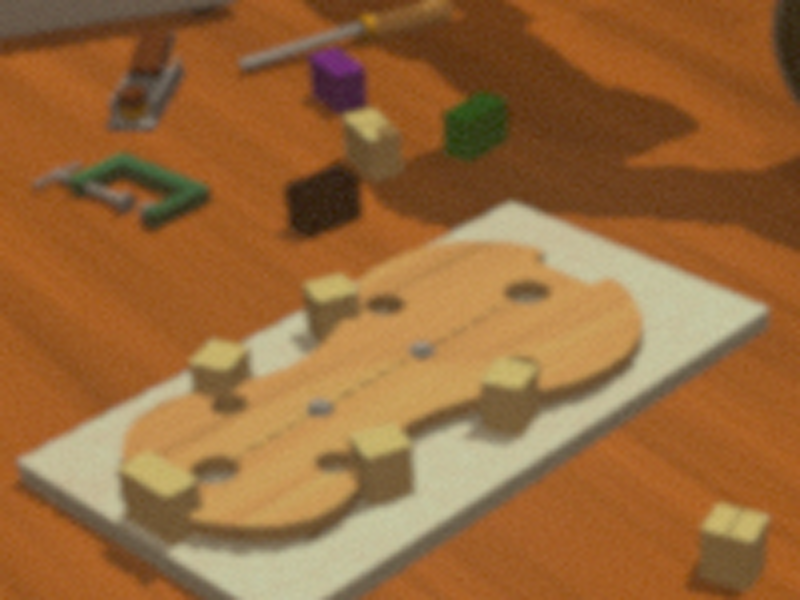

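The biggest pale block is at top-view pixel (352,224), about (0.502,-0.266). The recess notch is at about (274,218) and opens towards the robot. Next I'll fit the block and board poses more accurately.

```bash
cat > m.py <<'E'
import cv2,numpy as np
def cam(f):
    im=np.load(f);K=im['K'];R=cv2.Rodrigues(im['rvec'].astype(float))[0];return im,K,R,im['tvec'].ravel()
def plane(f,uv,z):
    im,K,R,t=cam(f);uv=np.atleast_2d(np.array(uv,float))
    r=np.c_[uv,np.ones(len(uv))]@np.linalg.inv(K).T@R; c=-R.T@t
    return (c+r*((z-c[2])/r[:,2])[:,None])[:,:2]
def proj(f,P):
    im,K,R,t=cam(f);return cv2.projectPoints(np.array(P,float),im['rvec'].astype(float),im['tvec'].astype(float),K.astype(float),None)[0][:,0]
def big(mask,seed):
    n,l,s,c=cv2.connectedComponentsWithStats(mask.astype(np.uint8));return l==l[seed[1],seed[0]]
E
python3 - <<'E'
from m import *
for f in('pics/top0.png.npz','pics/scene0.png.npz'):
    im=cam(f)[0];hsv=cv2.cvtColor(im['frame'],cv2.COLOR_RGB2HSV)
    for uv in ([(352,224),(348,222),(356,225),(352,229),(345,224),(340,224),(230,130),(260,175),(270,235),(340,215)] if 'top' in f else [(222,176),(224,184),(216,176),(235,180),(180,245),(310,215)]): print(f[5:8],uv,hsv[uv[1],uv[0]],im['depth'][uv[1],uv[0]])
E
```

```text
top (352, 224) [ 32  59 161] 1.462224
top (348, 222) [ 31  62 169] 1.466108
top (356, 225) [ 34  61 176] 1.465844
top (352, 229) [ 13 153 123] 1.5039054
top (345, 224) [ 18  99 144] 1.4681094
top (340, 224) [ 13 157  94] 1.5039531
top (230, 130) [ 44  21 178] 1.5274338
top (260, 175) [ 23  94 171] 1.4805661
top (270, 235) [ 60  10 178] 1.4787947
top (340, 215) [ 13 157 156] 1.5089141
sce (222, 176) [ 23 109 171] 1.5013824
sce (224, 184) [ 18 137 110] 1.5167209
sce (216, 176) [ 15 166 120] 1.5385852
sce (235, 180) [ 13 190 138] 1.554412
sce (180, 245) [ 16 146 164] 1.211356
sce (310, 215) [ 13 169 161] 1.386755
```

Run:
```python
import cv2,numpy as np
a=cv2.imread('pics/top0.png')
cv2.imwrite('pics/t0b.png',cv2.resize(a[208:240,330:374],None,fx=16,fy=16,interpolation=cv2.INTER_NEAREST))
b=cv2.imread('pics/scene0.png')
cv2.imwrite('pics/s0b.png',cv2.resize(b[160:195,200:245],None,fx=16,fy=16,interpolation=cv2.INTER_NEAREST))
```

```text
(no output)
```

View pics/t0b.png

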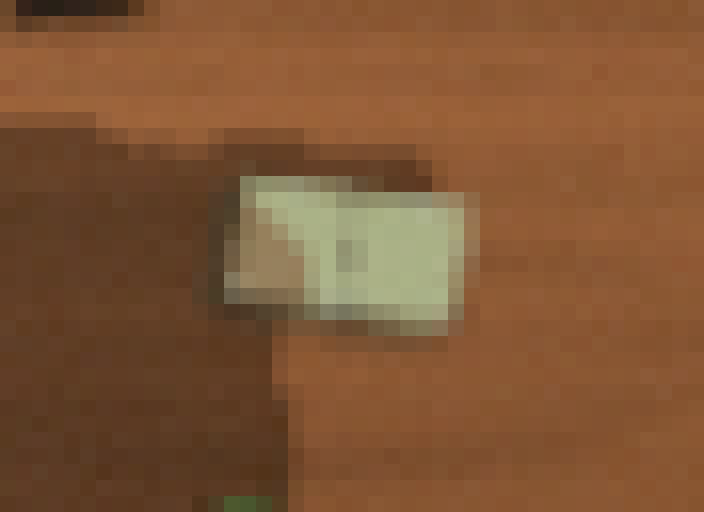

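View pics/s0b.png

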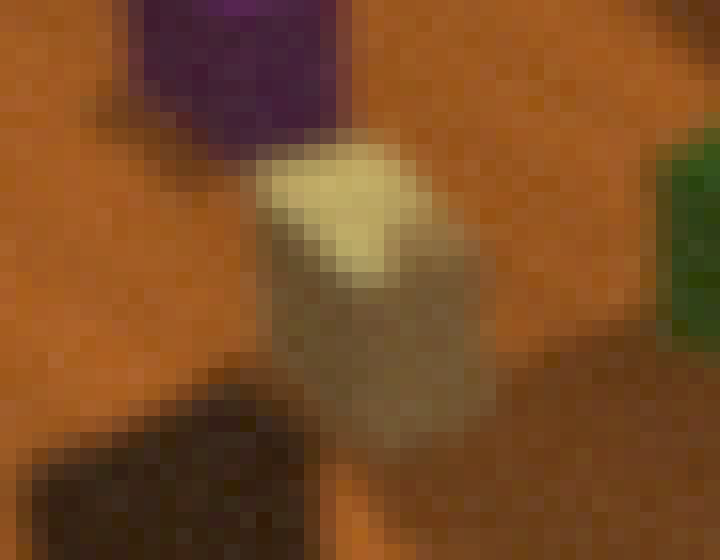

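```bash
cat > fit.py <<'E'
from m import *
from scipy.optimize import minimize
S=8
def render(f,corn3,box):
    x0,y0,x1,y1=box;p=proj(f,corn3);q=((p+0.5-[x0,y0])*S-0.5)
    h=cv2.convexHull(q.astype(np.float32))
    m=np.zeros(((y1-y0)*S,(x1-x0)*S),np.uint8);cv2.fillPoly(m,[np.round(h*16).astype(np.int32)],1,shift=4)
    return m.reshape(y1-y0,S,x1-x0,S).mean((1,3))
def rect(p,x0,x1,w,z):
    c,s=np.cos(p[2]),np.sin(p[2]);a=np.array([[x0,-w/2],[x1,-w/2],[x1,w/2],[x0,w/2]])
    a=a@np.array([[c,s],[-s,c]])+p[:2];return np.c_[a,np.full(4,z)]
def fit(cost,p0,step):
    best=None
    for k in range(3):
        sx=np.array([p0]+[np.array(p0)+np.eye(3)[i]*step[i]*(1-.4*k) for i in range(3)])
        r=minimize(cost,p0,method='Nelder-Mead',options=dict(initial_simplex=sx,xatol=1e-5,fatol=1e-6,maxiter=400));p0=r.x
    return r
E
cat > f1.py <<'E'
from fit import *
f='pics/top0.png.npz';im=cam(f)[0];h=cv2.cvtColor(im['frame'],cv2.COLOR_RGB2HSV).astype(float)
box=(338,214,366,234);x0,y0,x1,y1=box
w=np.clip((140-h[y0:y1,x0:x1,1])/(140-62),0,1)
sh=(w>.3)&(w<.8)
w2=w.copy()
# shaded part of the top: fill to 1
for v in range(y0,y1):
    for u in range(x0,x1):
        if 345<=u<=348 and 221<=v<=225: w2[v-y0,u-x0]=1
np.set_printoptions(linewidth=200,precision=1,suppress=True);print(w2)
r=fit(lambda p:((render(f,rect(p,-.013,.013,.048,.038),box)-w2)**2).sum(),[.502,-.266,.0],[.006,.006,.1]);print('block',r.x.round(4),np.degrees(r.x[2]),r.fun)
box=(215,105,320,255);x0,y0,x1,y1=box
m=big((h[...,1]<70)&(h[...,2]>110),(270,235))
c=np.argwhere(m)[:,::-1];hu=cv2.convexHull(c.astype(np.int32))
w=np.zeros(h.shape[:2],np.uint8);cv2.fillPoly(w,[hu],1);w=w[y0:y1,x0:x1]
r=fit(lambda p:((render(f,rect(p,-.075,.35,.230,.018),box)-w)**2).sum(),[.53,-.007,.18],[.01,.01,.05]);print('board',r.x.round(4),np.degrees(r.x[2]),r.fun)
# overlay recess
p=r.x;c,s=np.cos(p[2]),np.sin(p[2])
def W(x,y,z):return [p[0]+c*x-s*y,p[1]+s*x+c*y,z]
a=cv2.resize(im['frame'][195:250,235:315,::-1],None,fx=10,fy=10,interpolation=cv2.INTER_NEAREST)
for pl in ([(-.014,.026,.036),(0,.026,.036),(0,-.026,.036),(-.014,-.026,.036)],):
    q=proj(f,[W(*k) for k in pl]);q=((q+.5-[235,195])*10).astype(np.int32);cv2.polylines(a,[q],False,(255,0,0),1);print(q.tolist())
for pl in (rect(p,-.075,.35,.23,.018),):
    q=proj(f,pl);q=((q+.5-[235,195])*10).astype(np.int32);cv2.polylines(a,[q],True,(0,0,255),1)
cv2.imwrite('pics/rec_'+__import__('sys').argv[1]+'.png',a)
E
python3 f1.py a
```

```text
[[0.  0.  0.  0.  0.  0.  0.  0.  0.  0.  0.  0.  0.  0.  0.  0.  0.  0.  0.  0.  0.  0.  0.  0.  0.  0.  0.  0. ]
 [0.  0.  0.  0.  0.  0.  0.  0.  0.  0.  0.  0.  0.  0.  0.  0.  0.  0.  0.  0.  0.  0.  0.  0.  0.  0.  0.  0. ]
 [0.  0.  0.  0.  0.  0.  0.  0.  0.  0.  0.  0.  0.  0.  0.  0.  0.  0.  0.  0.  0.  0.  0.  0.  0.  0.  0.  0. ]
 [0.  0.  0.  0.  0.  0.  0.  0.  0.  0.  0.  0.  0.  0.  0.  0.  0.  0.  0.  0.  0.  0.  0.  0.  0.  0.  0.  0. ]
 [0.  0.  0.  0.  0.  0.  0.  0.  0.  0.  0.  0.  0.  0.  0.  0.  0.  0.  0.  0.  0.  0.  0.  0.  0.  0.  0.  0. ]
 [0.  0.  0.  0.  0.  0.  0.  0.9 1.  0.9 1.  0.9 0.7 0.7 0.3 0.  0.  0.  0.  0.  0.  0.  0.  0.  0.  0.  0.  0. ]
 [0.  0.  0.  0.  0.  0.1 0.4 0.8 1.  1.  1.  1.  1.  1.  1.  0.9 1.  1.  1.  0.8 0.6 0.1 0.  0.  0.  0.  0.  0. ]
 [0.  0.  0.  0.  0.  0.2 0.3 1.  1.  1.  1.  1.  1.  1.  1.  1.  1.  1.  1.  1.  0.9 0.3 0.  0.  0.  0.  0.  0. ]
 [0.  0.  0.  0.  0.  0.2 0.3 1.  1.  1.  1.  1.  1.  1.  1.  1.  1.  1.  1.  1.  0.9 0.2 0.  0.  0.  0.  0.  0. ]
 [0.  0.  0.  0.  0.  0.2 0.5 1.  1.  1.  1.  1.  1.  1.  1.  1. 
[... 666 characters left out ...]
 0.  0.  0.  0.  0.  0.  0.  0.  0.  0.  0.  0.  0.  0.  0.  0.  0.  0. ]
 [0.  0.  0.  0.  0.  0.  0.  0.  0.  0.  0.  0.  0.  0.  0.  0.  0.  0.  0.  0.  0.  0.  0.  0.  0.  0.  0.  0. ]
 [0.  0.  0.  0.  0.  0.  0.  0.  0.  0.  0.  0.  0.  0.  0.  0.  0.  0.  0.  0.  0.  0.  0.  0.  0.  0.  0.  0. ]
 [0.  0.  0.  0.  0.  0.  0.  0.  0.  0.  0.  0.  0.  0.  0.  0.  0.  0.  0.  0.  0.  0.  0.  0.  0.  0.  0.  0. ]
 [0.  0.  0.  0.  0.  0.  0.  0.  0.  0.  0.  0.  0.  0.  0.  0.  0.  0.  0.  0.  0.  0.  0.  0.  0.  0.  0.  0. ]]
block [ 0.5 -0.3 -0.2] -9.77492309500453 4.049712552905161
board [ 0.5 -0.   0.2] 9.416996100241363 134.477294921875
[[320, 271], [312, 231], [463, 203], [471, 243]]
```

View pics/rec_a.png

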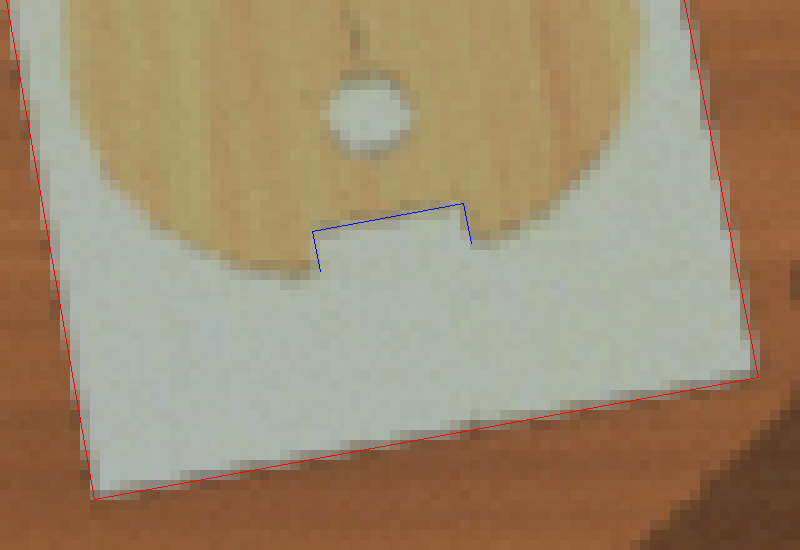

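```bash
cat >> f1.py <<'E'
np.set_printoptions(precision=4)
print('board',p)
f='pics/top0.png.npz';box=(338,214,366,234)
for yaw in (-10,-9,-8,-7,-6,-5):
    y=np.radians(yaw)
    b=minimize(lambda q:((render(f,rect([q[0],q[1],y],-.013,.013,.048,.038),box)-w2)**2).sum(),[.502,-.266],method='Nelder-Mead',options=dict(initial_simplex=[[.502,-.266],[.507,-.266],[.502,-.261]]))
    print(yaw,b.x,b.fun)
E
python3 f1.py a | tail -7
```

```text
board [ 0.5341 -0.0011  0.1644]
-10 [ 0.5055 -0.2636] 4.142029009235289
-9 [ 0.5055 -0.2639] 4.065418933113494
-8 [ 0.5054 -0.2641] 4.297120906270545
-7 [ 0.5053 -0.264 ] 4.625083145853879
-6 [ 0.5056 -0.264 ] 4.798942570934008
-5 [ 0.5057 -0.2639] 5.176340157071828
```

```bash
python3 -m pendant '[75,0.72,-0.295,0,0,0,0,75,0.72,-0.295,0,0,0,0,75,0.72,-0.295,0,0,0,0,75,0.72,-0.295,0,0,0,0,75,0.72,-0.295,0,0,0,0,75,0.72,-0.295,0,0,0,0,75,0.72,-0.295,0,0,0,0,75,0.72,-0.295,0,0,0,0,75,0.72,-0.295,0,0,0,0,75,0.72,-0.295,0,0,0,0,75,0.72,-0.295,0,0,0,0,75,0.72,-0.295,0,0,0,0]' 40
python3 -m pendant '[75,0,0,0,0,0,0.9,75,0,0,0,0,0,0.9,75,0,0,0,0,0,0.91,75,0,0,0,0,0,0]'
cat > to.py <<'E'
from h import *;import sys
a=[float(x) for x in sys.argv[1:]]  # x y z yaw
s=observe();R=np.array(s['tool_rot']);d=R.T@(np.array(a[:3])-s['position'])
y=np.radians(a[3]);T=np.array([[np.cos(y),np.sin(y),0],[np.sin(y),-np.cos(y),0],[0,0,-1]])
print('t',s['time_s'],'pos',s['position'].round(4),'yaw',np.degrees(np.arctan2(R[1,0],R[0,0])).round(2),'units',(d/.05).round(3),'turn',(np.degrees(cv2.Rodrigues(R.T@T)[0]).ravel()/8).round(3),'F',s['ft_force'].round(2),'w',s['grip_width'])
E
python3 to.py 0.5055 -0.264 0.020 -8.5
```

```text
time_s: 1.3
position: [0.507, -0.263, 0.231]
tool_rot: [[0.973, 0.229, -0.001], [0.229, -0.973, 0.0], [-0.0, -0.0, -1.0]]
ft_force: [0.6, -1.5, 0.1]
grip_width: 0.0748
time_s: 1.7
position: [0.5058, -0.2641, 0.2309]
tool_rot: [[0.989, -0.148, -0.001], [-0.148, -0.989, 0.001], [-0.001, -0.0, -1.0]]
ft_force: [-1.2, 0.2, -0.2]
grip_width: 0.0748
t 1.7 pos [ 0.5058 -0.2641  0.2309] yaw -8.51 units [-3.000e-03  1.000e-03  4.219e+00] turn [-0.004  0.005 -0.001] F [-1.17  0.19 -0.23] w 0.07482092526172371
```

```bash
python3 -m pendant '[75,0,0,0.8,0,0,0,75,0,0,0.9,0,0,0,75,0,0,0.8,0,0,0,75,0,0,0.5,0,0,0,75,0,0,0,0,0,0]'
python3 - <<'E'
from h import *
for n in('scene','top'):
    im=snap(n,n+'1.png');a=im['frame'][:,:,::-1]
    c=a[130:210,170:280] if n=='scene' else a[190:260,310:410]
    cv2.imwrite('pics/'+n+'1z.png',cv2.resize(c,None,fx=6,fy=6,interpolation=cv2.INTER_CUBIC))
E
```

```text
time_s: 2.2
position: [0.5043, -0.2632, 0.0781]
tool_rot: [[0.99, -0.144, -0.006], [-0.144, -0.99, 0.005], [-0.006, -0.004, -1.0]]
ft_force: [-0.4, 0.3, -0.3]
grip_width: 0.0754
```

View pics/scene1z.png

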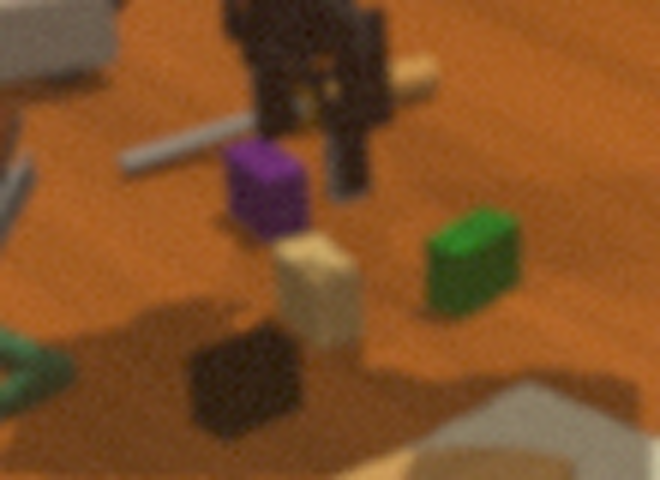

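View pics/top1z.png

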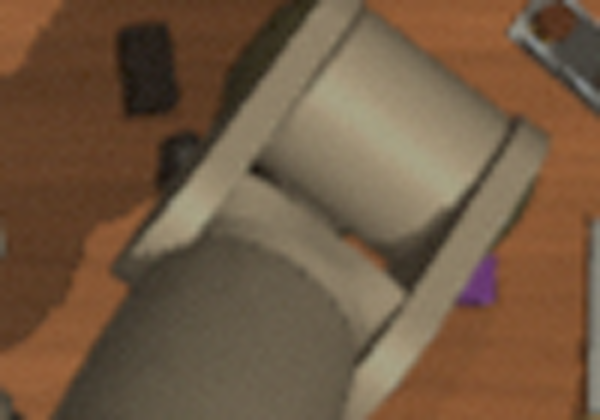

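```bash
python3 - <<'E'
from m import *
f='pics/scene1.png.npz'
print(((proj(f,[[.5055,-.264,.038],[.5055,-.264,0],[.5043,-.263,.078],[.5,-.23,.085],[.509,-.296,.085]])-[170,130])*6).round())
E
python3 to.py 0.5055 -0.264 0.020 -8.5
```

```text
[[314. 253.]
 [319. 320.]
 [313. 181.]
 [358. 188.]
 [266. 148.]]
t 2.3 pos [ 0.5062 -0.2646  0.082 ] yaw -8.35 units [-0.015 -0.01   1.24 ] turn [ 0.002 -0.003  0.019] F [ 0.28 -0.06  0.71] w 0.07463450526488657
```

```bash
python3 -m pendant '[75,0,0,0.5,0,0,0,75,0,0,0.5,0,0,0,75,0,0,0.22,0,0,0,75,0,0,0,0,0,0]'
python3 to.py 0.5055 -0.264 0.020 -8.5
python3 -m pendant '[40,0,0,0,0,0,0,40,0,0,0,0,0,0,40,0,0,0,0,0,0,40,0,0,0,0,0,0,40,0,0,0,0,0,0,40,0,0,0,0,0,0]' 50
python3 to.py 0.5055 -0.264 0.020 -8.5
```

```text
time_s: 2.7
position: [0.506, -0.2644, 0.0205]
tool_rot: [[0.989, -0.146, -0.0], [-0.146, -0.989, 0.0], [-0.0, -0.0, -1.0]]
ft_force: [-0.7, -0.3, 0.2]
grip_width: 0.0751
t 2.7 pos [ 0.506  -0.2644  0.0205] yaw -8.42 units [-0.01  -0.006  0.01 ] turn [-0.001  0.002  0.01 ] F [-0.66 -0.3   0.16] w 0.07506459029594341
time_s: 3.3
position: [0.5067, -0.2649, 0.0221]
tool_rot: [[0.989, -0.147, 0.003], [-0.147, -0.989, -0.002], [0.003, 0.002, -1.0]]
ft_force: [-0.9, 0.2, 6.9]
grip_width: 0.0465
t 3.3 pos [ 0.5067 -0.2649  0.0221] yaw -8.44 units [-0.027 -0.014  0.042] turn [ 0.012 -0.021  0.007] F [-0.86  0.2   6.94] w 0.04647031795823348
```

```bash
python3 -m pendant '[40,0,0,-0.3,0,0,0,40,0,0,-0.7,0,0,0,40,0,0,-0.6,0,0,0,40,0,0,0,0,0,0,40,0,0,0,0,0,0]'
python3 to.py 0.4927 -0.0080 0.1 9.42
python3 - <<'E'
from h import *
im=snap('scene','scene2.png');a=im['frame'][:,:,::-1]
cv2.imwrite('pics/scene2z.png',cv2.resize(a[120:210,170:280],None,fx=6,fy=6,interpolation=cv2.INTER_CUBIC))
E
```

```text
time_s: 3.8
position: [0.506, -0.2643, 0.1011]
tool_rot: [[0.989, -0.147, 0.001], [-0.147, -0.989, -0.001], [0.001, 0.001, -1.0]]
ft_force: [-1.1, 0.1, -0.7]
grip_width: 0.047
t 3.8 pos [ 0.506  -0.2643  0.1011] yaw -8.45 units [-1.016 -5.032  0.016] turn [ 0.008 -0.009 -2.234] F [-1.12  0.08 -0.75] w 0.04698538011972121
```

View pics/scene2z.png

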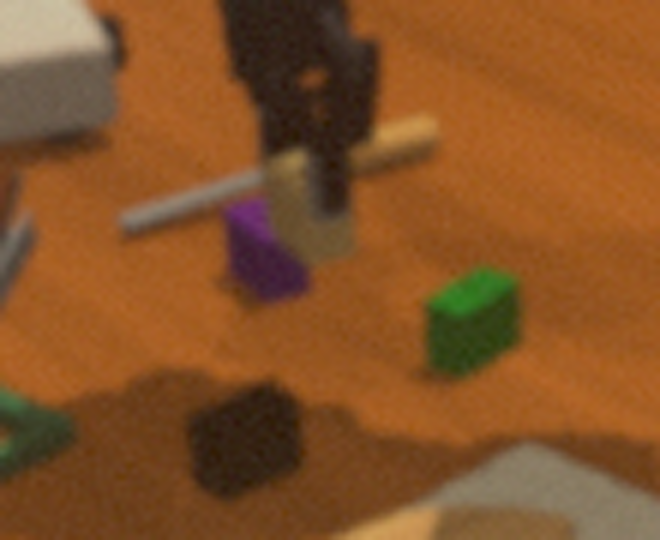

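The block is held upright in the fingers at about (315,215) in the crop. I'll carry it to the front of the recess.

```bash
python3 -m pendant '[40,-0.127,-0.629,0,0,0,0,40,-0.127,-0.629,0,0,0,0,40,-0.127,-0.629,0,0,0,0,40,-0.127,-0.629,0,0,0,0,40,-0.127,-0.629,0,0,0,0,40,-0.127,-0.629,0,0,0,0,40,-0.127,-0.629,0,0,0,0,40,-0.127,-0.629,0,0,0,0,40,0,0,0,0,0,-0.75,40,0,0,0,0,0,-0.75,40,0,0,0,0,0,-0.74,40,0,0,0,0,0,0]'
python3 -m pendant '[40,0,0,0,0,0,0,40,0,0,0,0,0,0]'
python3 to.py 0.4927 -0.0080 0.042 9.42
python3 - <<'E'
from h import *
for n in('scene','top'):
    im=snap(n,n+'3.png');a=im['frame'][:,:,::-1]
    c=a[180:280,240:350] if n=='scene' else a[190:260,230:330]
    cv2.imwrite('pics/'+n+'3z.png',cv2.resize(c,None,fx=6,fy=6,interpolation=cv2.INTER_CUBIC))
E
```

```text
time_s: 5.05
position: [0.4921, -0.0077, 0.0994]
tool_rot: [[0.986, 0.165, -0.002], [0.165, -0.986, 0.001], [-0.002, -0.001, -1.0]]
ft_force: [0.4, -0.4, -0.6]
grip_width: 0.0466
time_s: 5.25
position: [0.4924, -0.0079, 0.1]
tool_rot: [[0.987, 0.162, -0.001], [0.162, -0.987, 0.0], [-0.001, -0.0, -1.0]]
ft_force: [0.6, 0.0, 0.1]
grip_width: 0.0468
t 5.25 pos [ 0.4924 -0.0079  0.1   ] yaw 9.34 units [0.006 0.002 1.159] turn [-0.003  0.005 -0.01 ] F [0.59 0.01 0.14] w 0.046750287636342196
```

View pics/scene3z.png

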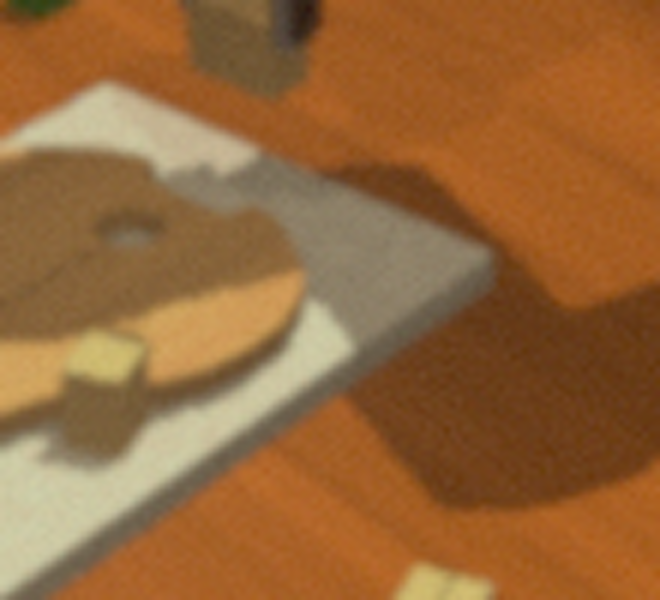

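View pics/top3z.png

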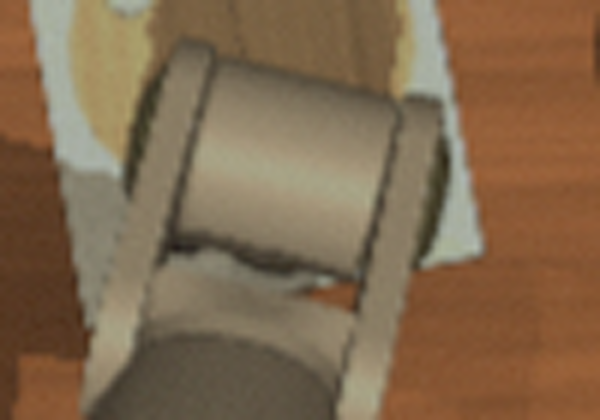

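```bash
python3 -m pendant '[40,0,0,0.4,0,0,0,40,0,0,0.4,0,0,0,40,0,0,0.24,0,0,0,40,0,0,0.1,0,0,0,40,0,0,0,0,0,0]'
for i in 1 2 3 4 5 6 7; do python3 -m pendant '[40,0,0,0.02,0,0,0,40,0,0,0,0,0,0]' | grep -E 'posi|forc'; done
```

```text
time_s: 5.85
position: [0.4925, -0.008, 0.043]
tool_rot: [[0.986, 0.164, -0.001], [0.164, -0.986, 0.0], [-0.001, -0.0, -1.0]]
ft_force: [0.2, -0.1, -0.5]
grip_width: 0.0467
position: [0.4929, -0.008, 0.0429]
ft_force: [-0.5, 1.3, -1.9]
position: [0.4927, -0.0079, 0.0415]
ft_force: [-0.1, -0.3, 0.6]
position: [0.4926, -0.0079, 0.0403]
ft_force: [-0.8, -0.2, -0.9]
position: [0.4926, -0.0079, 0.0401]
ft_force: [-2.5, 0.1, 9.8]
position: [0.4927, -0.0079, 0.0401]
ft_force: [-6.1, 1.2, 21.5]
position: [0.4927, -0.0079, 0.04]
ft_force: [-9.0, 1.7, 34.0]
position: [0.4928, -0.0079, 0.04]
ft_force: [-13.7, 1.3, 45.2]
```

```bash
python3 -m pendant '[40,0,0,-0.07,0,0,0,40,0,0,0,0,0,0]' | grep -E 'posi|forc'
python3 -m pendant '[40,0,0,0,0,0,0]' | grep -E 'time|posi|forc'
python3 to.py 0.4927 -0.0080 0.042 9.42
python3 - <<'E'
from h import *
for n in('scene',):
    im=snap(n,n+'4.png');a=im['frame'][:,:,::-1]
    c=a[160:240,230:340]
    cv2.imwrite('pics/'+n+'4z.png',cv2.resize(c,None,fx=7,fy=7,interpolation=cv2.INTER_CUBIC))
E
```

```text
position: [0.4929, -0.008, 0.0404]
ft_force: [0.1, 0.1, -0.7]
time_s: 7.55
position: [0.4928, -0.008, 0.0401]
ft_force: [-1.2, 1.2, 9.3]
t 7.55 pos [ 0.4928 -0.008   0.0401] yaw 9.47 units [-0.002  0.    -0.038] turn [ 0.002 -0.004  0.006] F [-1.22  1.19  9.27] w 0.04691304785725912
```

View pics/scene4z.png

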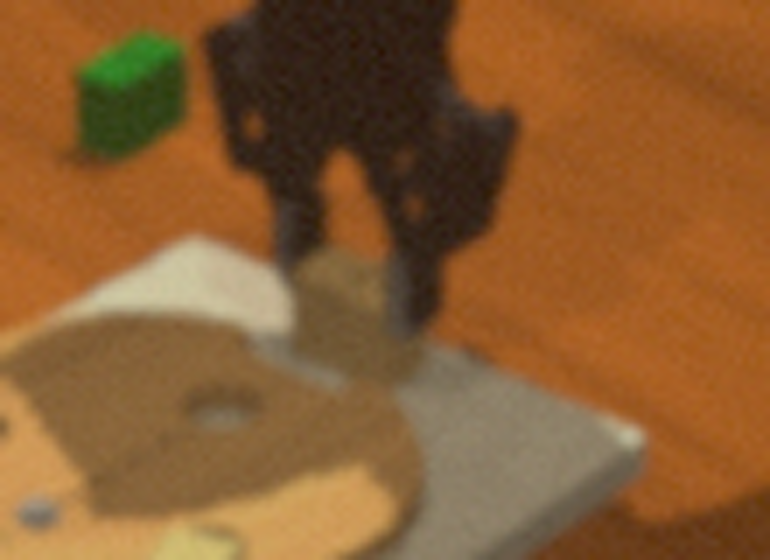

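Run:
```python
from m import *
f='pics/scene4.png.npz'
y=np.radians(9.42);c,s=np.cos(y),np.sin(y)
W=lambda x,yy,z:[.4928+c*x-s*yy,-.008+s*x+c*yy,.018+z]
for sy in(1,-1):
  for z in (0,15,18,20,23,38):
    print(sy,z,((proj(f,[W(.011,sy*.024,z/1e3),W(.011,sy*.036,z/1e3),W(-.011,sy*.036,z/1e3),W(.013,sy*.024,z/1e3)])-[230,160]+.5)*7).round().tolist())
```

```text
1 0 [[387.0, 394.0], [411.0, 405.0], [448.0, 382.0], [384.0, 397.0]]
1 15 [[387.0, 361.0], [412.0, 372.0], [449.0, 348.0], [384.0, 363.0]]
1 18 [[387.0, 354.0], [412.0, 365.0], [449.0, 342.0], [384.0, 356.0]]
1 20 [[387.0, 350.0], [412.0, 361.0], [449.0, 337.0], [384.0, 352.0]]
1 23 [[387.0, 343.0], [412.0, 354.0], [449.0, 331.0], [384.0, 345.0]]
1 38 [[388.0, 309.0], [412.0, 320.0], [450.0, 297.0], [384.0, 311.0]]
-1 0 [[292.0, 351.0], [269.0, 340.0], [307.0, 318.0], [289.0, 353.0]]
-1 15 [[292.0, 318.0], [269.0, 308.0], [306.0, 285.0], [289.0, 320.0]]
-1 18 [[292.0, 311.0], [269.0, 301.0], [306.0, 279.0], [289.0, 313.0]]
-1 20 [[292.0, 307.0], [269.0, 296.0], [306.0, 274.0], [289.0, 309.0]]
-1 23 [[292.0, 300.0], [269.0, 290.0], [306.0, 268.0], [288.0, 302.0]]
-1 38 [[292.0, 267.0], [268.0, 256.0], [306.0, 234.0], [288.0, 269.0]]
```

Run:
```python
import cv2
a=cv2.imread('pics/scene4.png')[185:220,262:300]
cv2.imwrite('pics/s4n.png',cv2.resize(a,None,fx=16,fy=16,interpolation=cv2.INTER_NEAREST))
b=cv2.convertScaleAbs(cv2.resize(a,None,fx=16,fy=16,interpolation=cv2.INTER_CUBIC),alpha=2)
cv2.imwrite('pics/s4b.png',b)
```

```text
(no output)
```

View pics/s4b.png

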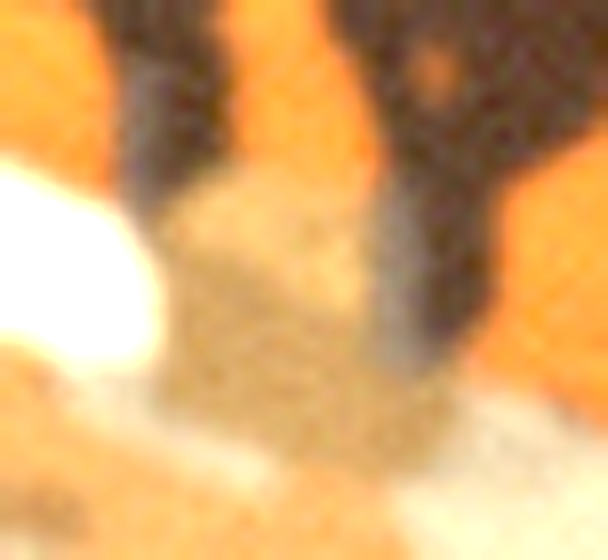

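```bash
python3 -m pendant '[40,0.1,0,-0.006,0,0,0,40,0.1,0,0,0,0,0,40,0.06,0,0,0,0,0]' | grep -E 'posi|forc'
for i in 1 2 3 ; do python3 -m pendant '[40,0,0,0,0,0,0]' | grep -E 'time|posi|forc'; done
```

```text
position: [0.5051, -0.0059, 0.0401]
ft_force: [-5.7, 0.1, 10.3]
time_s: 8.0
position: [0.5054, -0.0058, 0.0401]
ft_force: [-3.0, -0.1, 7.3]
time_s: 8.1
position: [0.5054, -0.0058, 0.0401]
ft_force: [-1.9, 0.2, 7.3]
time_s: 8.2
position: [0.5054, -0.0058, 0.0401]
ft_force: [-2.1, 0.0, 6.6]
```

```bash
for i in 1 2 3 4; do python3 -m pendant '[40,0.04,0,-0.002,0,0,0,40,0,0,0,0,0,0]' | tee /tmp/o | grep -E 'posi|forc'
python3 - <<'E'
import re,ast
s=open('/tmp/o').read();F=ast.literal_eval(re.search(r'ft_force: (.*)',s)[1])
print('push',-(F[0]*.9865+F[1]*.1636),'lat',-F[0]*.1636+F[1]*.9865)
E
done
```

```text
position: [0.5073, -0.0055, 0.0401]
ft_force: [-1.9, 0.3, 6.2]
push 1.82527 lat 0.6067899999999999
position: [0.5093, -0.0052, 0.0401]
ft_force: [-1.1, -0.3, 5.1]
push 1.13423 lat -0.11598999999999998
position: [0.5114, -0.0048, 0.0402]
ft_force: [-0.1, -0.2, 2.8]
push 0.13137000000000001 lat -0.18094000000000005
position: [0.5135, -0.0045, 0.0402]
ft_force: [0.5, -0.1, -0.6]
push -0.47689000000000004 lat -0.18045
```

```bash
cat > pf.py <<'E'
import re,ast,sys
s=sys.stdin.read();g=lambda k:ast.literal_eval(re.search(k+r': (.*)',s)[1])
F=g('ft_force');p=g('position')
print(g('time_s'),p,'push %.1f lat %.1f z %.1f'%(-(F[0]*.9865+F[1]*.1636),-F[0]*.1636+F[1]*.9865,F[2]),'x_rel %.2f y_rel %.2f'%(1e3*((p[0]-.5341)*.9865+(p[1]+.0011)*.1636),1e3*(-(p[0]-.5341)*.1636+(p[1]+.0011)*.9865)))
E
for i in 1 2 3; do python3 -m pendant '[40,0.03,0,0.004,0,0,0,40,0,0,0,0,0,0]' | python3 pf.py; done
```

```text
9.2 [0.515, -0.0042, 0.0402] push -0.2 lat 0.4 z 0.1 x_rel -19.35 y_rel 0.07
9.4 [0.5165, -0.004, 0.0402] push 0.3 lat 1.1 z 0.8 x_rel -17.84 y_rel 0.02
9.6 [0.5179, -0.0038, 0.0401] push 1.5 lat -0.9 z 4.8 x_rel -16.42 y_rel -0.01
```

```bash
for i in 1 2; do python3 -m pendant '[40,0.02,0,0,0,0,0,40,0,0,0,0,0,0]' | python3 pf.py; done
```

```text
9.8 [0.5188, -0.0036, 0.0401] push 2.2 lat 0.6 z 4.5 x_rel -15.50 y_rel 0.04
10.0 [0.5198, -0.0034, 0.0401] push 1.8 lat -0.4 z 5.4 x_rel -14.48 y_rel 0.07
```

```bash
for i in 1 2 3; do python3 -m pendant '[40,0.008,0,0,0,0,0,40,0,0,0,0,0,0]' | python3 pf.py; done
```

```text
10.2 [0.5201, -0.0034, 0.0401] push 2.3 lat -0.4 z 5.5 x_rel -14.19 y_rel 0.02
10.4 [0.5205, -0.0033, 0.0402] push 2.6 lat -0.3 z 5.6 x_rel -13.78 y_rel 0.05
10.6 [0.5209, -0.0032, 0.0401] push 1.6 lat -0.0 z 5.4 x_rel -13.37 y_rel 0.09
```

```bash
for i in 1 2 3; do python3 -m pendant '[40,0.008,0,0,0,0,0,40,0,0,0,0,0,0]' | python3 pf.py; done
```

```text
10.8 [0.5212, -0.0032, 0.0401] push 2.0 lat -0.2 z 5.8 x_rel -13.07 y_rel 0.04
11.0 [0.5216, -0.0031, 0.0401] push 2.3 lat -0.3 z 5.3 x_rel -12.66 y_rel 0.07
11.2 [0.522, -0.003, 0.0401] push 3.1 lat -0.1 z 4.8 x_rel -12.25 y_rel 0.11
```

```bash
for i in 1 2 3; do python3 -m pendant '[40,0.006,0,0,0,0,0,40,0,0,0,0,0,0]' | python3 pf.py; done
```

```text
11.4 [0.5224, -0.003, 0.0402] push 3.0 lat 1.3 z 6.2 x_rel -11.85 y_rel 0.04
11.6 [0.5226, -0.0029, 0.0401] push 1.8 lat -0.6 z 5.4 x_rel -11.64 y_rel 0.11
11.8 [0.5229, -0.0029, 0.0401] push 2.4 lat 0.5 z 5.6 x_rel -11.34 y_rel 0.06
```

```bash
for i in 1 2 3 4; do python3 -m pendant '[40,0.006,0,0,0,0,0,40,0,0,0,0,0,0]' | python3 pf.py; done
```

```text
12.0 [0.5232, -0.0029, 0.0402] push 2.1 lat 0.0 z 5.1 x_rel -11.05 y_rel 0.01
12.2 [0.5233, -0.0028, 0.0401] push 3.1 lat 0.1 z 6.1 x_rel -10.93 y_rel 0.09
12.4 [0.5233, -0.0028, 0.0401] push 4.1 lat -1.3 z 6.7 x_rel -10.93 y_rel 0.09
12.6 [0.5233, -0.0028, 0.0401] push 5.3 lat -0.4 z 8.5 x_rel -10.93 y_rel 0.09
```

```bash
for i in 1 2 3; do python3 -m pendant '[40,0.01,0,-0.002,0,0,0,40,0,0,0,0,0,0]' | python3 pf.py; done; python3 to.py 0.5233 -0.0028 0.04 9.42; python3 -c "
from rig import *;print(observe()['wrist_torque'])"
```

```text
12.8 [0.5234, -0.0028, 0.0402] push 7.8 lat -1.8 z 8.3 x_rel -10.83 y_rel 0.07
13.0 [0.5234, -0.0028, 0.0402] push 10.0 lat -2.3 z 8.5 x_rel -10.83 y_rel 0.07
13.2 [0.5234, -0.0028, 0.0402] push 12.5 lat -2.3 z 10.1 x_rel -10.83 y_rel 0.07
t 13.2 pos [ 0.5234 -0.0028  0.0402] yaw 9.48 units [-0.002  0.     0.004] turn [-0.002  0.039  0.007] F [-12.02  -4.31  10.13] w 0.04666961306565833
[-0.88387137  1.87181919 -0.1617798 ]
```

```bash
for i in 1 2 3 4; do python3 -m pendant '[40,0,0,-0.002,0,0,0.03,40,0,0,0,0,0,0]' | python3 pf.py; python3 -c "
from rig import *;import numpy as np;s=observe();R=s['tool_rot'];print(s['wrist_torque'].round(3),np.degrees(np.arctan2(R[1,0],R[0,0])).round(2))"; done
```

```text
13.4 [0.5234, -0.0027, 0.0402] push 10.6 lat -1.0 z 9.7 x_rel -10.82 y_rel 0.17
[-0.786  1.903  0.015] 9.26
13.6 [0.5234, -0.0027, 0.0402] push 10.7 lat -1.6 z 7.9 x_rel -10.82 y_rel 0.17
[-0.706  1.74   0.145] 9.03
13.8 [0.5234, -0.0027, 0.0402] push 11.6 lat -2.6 z 7.5 x_rel -10.82 y_rel 0.17
[-0.796  1.717  0.238] 8.8
14.0 [0.5233, -0.0026, 0.0402] push 10.5 lat -1.8 z 6.1 x_rel -10.90 y_rel 0.29
[-0.715  1.726  0.255] 8.57
```

```bash
for i in 1 2; do python3 -m pendant '[40,0.002,0,0,0,0,-0.045,40,0,0,0,0,0,0]' | python3 pf.py; python3 -c "
from rig import *;import numpy as np;s=observe();R=s['tool_rot'];print(s['wrist_torque'].round(3),np.degrees(np.arctan2(R[1,0],R[0,0])).round(2))"; done
python3 - <<'E'
from h import *
for n in('scene','top'):
    im=snap(n,n+'5.png');a=im['frame'][:,:,::-1]
    c=a[160:240,230:340] if n=='scene' else a[190:260,230:330]
    cv2.imwrite('pics/'+n+'5z.png',cv2.convertScaleAbs(cv2.resize(c,None,fx=7,fy=7,interpolation=cv2.INTER_CUBIC),alpha=1.6))
E
```

```text
14.2 [0.5234, -0.0027, 0.0402] push 10.7 lat -3.1 z 6.0 x_rel -10.82 y_rel 0.17
[-0.788  1.763  0.163] 8.92
14.4 [0.5235, -0.0027, 0.0402] push 11.2 lat -3.1 z 7.3 x_rel -10.72 y_rel 0.16
[-0.852  1.818 -0.036] 9.27
```

View pics/scene5z.png

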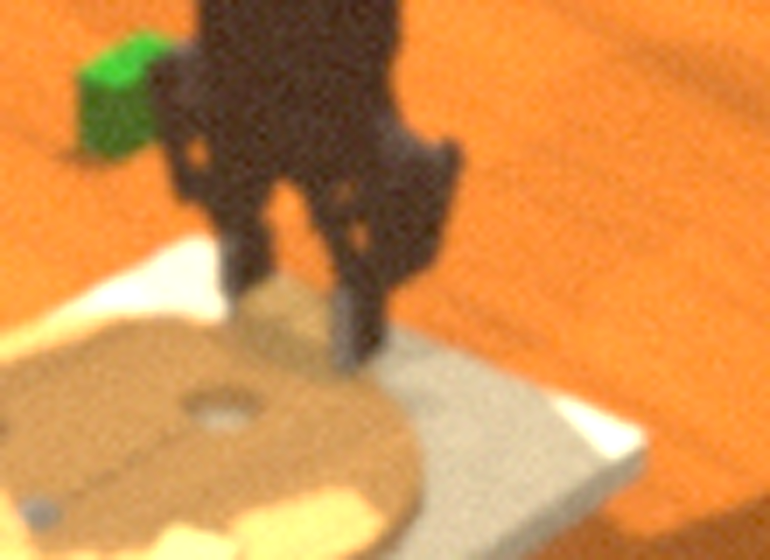

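View pics/top5z.png

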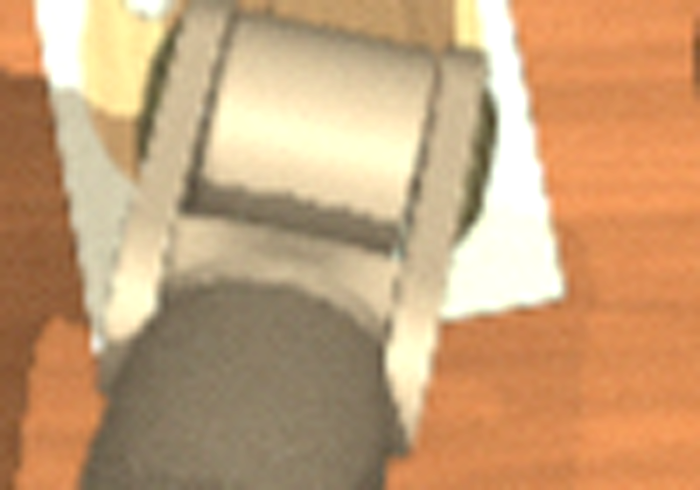

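```bash
for i in 1 2; do python3 -m pendant '[40,0.002,0.005,0,0,0.02,0,40,0,0,0,0,0,0]' | python3 pf.py; done; python3 to.py 0.5233 -0.0028 0.04 9.27;python3 -c "
from rig import *;print(observe()['wrist_torque'])"
```

```text
14.7 [0.5235, -0.0027, 0.0402] push 10.4 lat -1.0 z 8.3 x_rel -10.72 y_rel 0.16
14.9 [0.5234, -0.0027, 0.0402] push 11.4 lat -0.1 z 8.3 x_rel -10.82 y_rel 0.17
t 14.9 pos [ 0.5234 -0.0027  0.0402] yaw 9.25 units [-0.003  0.001  0.004] turn [-0.01   0.006 -0.002] F [-11.2   -2.02   8.35] w 0.047039797167552605
[-4.85690348e-01  1.89324127e+00  4.35651165e-04]
```

Push is 11.4 N with almost no lateral force or yaw torque, and the tool is square. Now I'll hold.

```bash
for i in 1 2 3 4; do python3 -m pendant '[40,0,0,0,0,0,0,40,0,0,0,0,0,0,40,0,0,0,0,0,0,40,0,0,0,0,0,0,40,0,0,0,0,0,0,40,0,0,0,0,0,0,40,0,0,0,0,0,0,40,0,0,0,0,0,0,40,0,0,0,0,0,0,40,0,0,0,0,0,0]' | python3 pf.py; done
python3 - <<'E'
from h import *
for n in('scene','top'):
    im=snap(n,n+'6.png')
    cv2.imwrite('pics/'+n+'6z.png',cv2.resize(im['frame'][170:225,250:310,::-1],None,fx=10,fy=10,interpolation=cv2.INTER_CUBIC))
E
```

```text
15.9 [0.5235, -0.0028, 0.0402] push 10.8 lat -0.6 z 7.5 x_rel -10.74 y_rel 0.06
16.9 [0.5235, -0.0028, 0.0402] push 11.9 lat -0.7 z 7.1 x_rel -10.74 y_rel 0.06
17.9 [0.5235, -0.0027, 0.0402] push 11.9 lat -0.1 z 7.5 x_rel -10.72 y_rel 0.16
18.9 [0.5235, -0.0028, 0.0402] push 11.2 lat 0.4 z 7.1 x_rel -10.74 y_rel 0.06
```

View pics/scene6z.png

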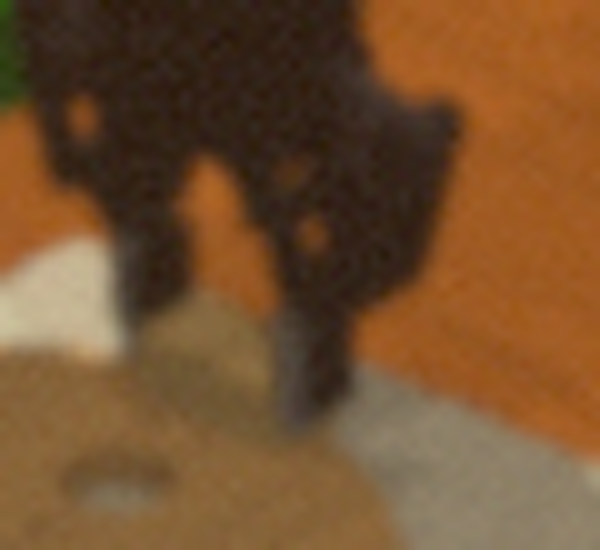

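View pics/scene6.png

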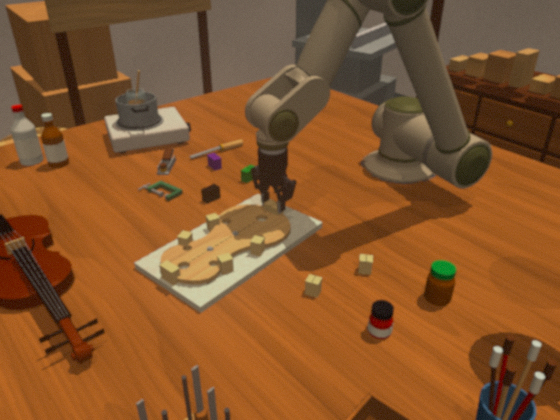

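The block sits in the recess between the fingers at (280,200), with no gap visible at the mould edge. The other loose things look unmoved.

```bash
python3 -m pendant '[40,0,0,0,0,0,0,40,0,0,0,0,0,0]' | python3 pf.py; python3 -c "
from rig import *;print(close_job())"
```

```text
19.2 [0.5235, -0.0028, 0.0402] push 11.5 lat -0.3 z 7.5 x_rel -10.74 y_rel 0.06
the job is handed in; nothing more can be done
None
```

The lower block is standing on the board in the near-end recess, against the back wall. I handed the job in at 19.2 s, with the arm still gripping and pushing.

- **Push:** it stayed between 10.8 and 11.9 N for more than 4 s and read 11.5 N at the end. About 2 N of that is probably the block dragging on the board, so the wall likely gets 9 to 10 N. The block is also pressed down with about 7.5 N.
- **Fit:** I turned the block slightly until the yaw torque was about zero, and the sideways force at the end was under 1 N. The last side view shows no gap at the mould edge. The arm hides the block from the top camera, so that view could not confirm it.
- **Disagreement:** the block stopped about 2 mm farther in than my camera estimate of the back wall. It stopped firmly, and 2 mm is about the calibration error.
- **Slip on the way:** while setting the block on the board I stepped down too far, and the downward force briefly reached 45 N. I backed off at once, and the push into the recess was never above about 12.5 N.
- **Other loose things:** they look unmoved in the last picture.

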